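# Load the shake-test drawer with clockwork barrels and clamp it shut

## Task

Get the reconditioned clockwork barrels ready for the shake test: pull the unit's drawer right out, stand every brass barrel on the bench upright in a cell of its own in the drawer, then slide the drawer fully shut. Last of all push the red handle of the toggle clamp down over centre so that its pad holds the drawer's lug, and leave all the other things on the bench where they are.

Things in the scene. Friction and masses are not known exactly. Their poses are not given: they have to be found in the camera images.
- barrel1_mid (a point): Brass clockwork barrel standing upright (may be absent): a drum 50 mm in diameter and 40 mm high and, on top of it in its middle, a plain round neck 26 mm in diameter and 40 mm high; 80 mm tall in all, about 0.3 kg. This point is on its axis, half-way up, level with the drum's top; its z axis points up out of the neck. To grip it, take the neck, whose middle is 20 mm above this point.
- barrel2_mid (a point): Brass clockwork barrel standing upright (may be absent): a drum 50 mm in diameter and 40 mm high and, on top of it in its middle, a plain round neck 26 mm in diameter and 40 mm high; 80 mm tall in all, about 0.3 kg. This point is on its axis, half-way up, level with the drum's top; its z axis points up out of the neck. To grip it, take the neck, whose middle is 20 mm above this point.
- barrel3_mid (a point): Brass clockwork barrel standing upright (may be absent): a drum 50 mm in diameter and 40 mm high and, on top of it in its middle, a plain round neck 26 mm in diameter and 40 mm high; 80 mm tall in all, about 0.3 kg. This point is on its axis, half-way up, level with the drum's top; its z axis points up out of the neck. To grip it, take the neck, whose middle is 20 mm above this point.
- barrel4_mid (a point): Brass clockwork barrel standing upright (may be absent): a drum 50 mm in diameter and 40 mm high and, on top of it in its middle, a plain round neck 26 mm in diameter and 40 mm high; 80 mm tall in all, about 0.3 kg. This point is on its axis, half-way up, level with the drum's top; its z axis points up out of the neck. To grip it, take the neck, whose middle is 20 mm above this point.
- barrel5_mid (a point): Brass clockwork barrel standing upright (may be absent): a drum 50 mm in diameter and 40 mm high and, on top of it in its middle, a plain round neck 26 mm in diameter and 40 mm high; 80 mm tall in all, about 0.3 kg. This point is on its axis, half-way up, level with the drum's top; its z axis points up out of the neck. To grip it, take the neck, whose middle is 20 mm above this point.
- barrel6_mid (a point): Brass clockwork barrel standing upright (may be absent): a drum 50 mm in diameter and 40 mm high and, on top of it in its middle, a plain round neck 26 mm in diameter and 40 mm high; 80 mm tall in all, about 0.3 kg. This point is on its axis, half-way up, level with the drum's top; its z axis points up out of the neck. To grip it, take the neck, whose middle is 20 mm above this point.
- cell0 (a point): Drawer cell, front row, +y column (unit's axes): 65 x 65 mm inside, cells 70 mm apart, walls 5 mm thick rising 37 mm above its floor. This point moves with the drawer: middle of the cell, 40 mm above its floor, just where the middle point of a barrel standing centred in it is. x axis points into the unit (the way the drawer shuts), z up.
- cell1 (a point): Drawer cell, front row, middle column (unit's axes): 65 x 65 mm inside, cells 70 mm apart, walls 5 mm thick rising 37 mm above its floor. This point moves with the drawer: middle of the cell, 40 mm above its floor, just where the middle point of a barrel standing centred in it is. x axis points into the unit (the way the drawer shuts), z up.
- cell2 (a point): Drawer cell, front row, -y column (unit's axes): 65 x 65 mm inside, cells 70 mm apart, walls 5 mm thick rising 37 mm above its floor. This point moves with the drawer: middle of the cell, 40 mm above its floor, just where the middle point of a barrel standing centred in it is. x axis points into the unit (the way the drawer shuts), z up.
- cell3 (a point): Drawer cell, rear row, +y column (unit's axes): 65 x 65 mm inside, cells 70 mm apart, walls 5 mm thick rising 37 mm above its floor. This point moves with the drawer: middle of the cell, 40 mm above its floor, just where the middle point of a barrel standing centred in it is. x axis points into the unit (the way the drawer shuts), z up.
- cell4 (a point): Drawer cell, rear row, middle column (unit's axes): 65 x 65 mm inside, cells 70 mm apart, walls 5 mm thick rising 37 mm above its floor. This point moves with the drawer: middle of the cell, 40 mm above its floor, just where the middle point of a barrel standing centred in it is. x axis points into the unit (the way the drawer shuts), z up.
- cell5 (a point): Drawer cell, rear row, -y column (unit's axes): 65 x 65 mm inside, cells 70 mm apart, walls 5 mm thick rising 37 mm above its floor. This point moves with the drawer: middle of the cell, 40 mm above its floor, just where the middle point of a barrel standing centred in it is. x axis points into the unit (the way the drawer shuts), z up.
- bay_face (a point): Grey steel drawer unit, fixed to the bench: 250 mm wide, 180 mm deep, top 120 mm above the bench. This point: on the bench at the middle of its front face. x axis points into the unit (away from the robot), y to the left along the face, z up. The drawer slides out along -x; its front, 12 mm thick, spans y from -155 to +120 mm. The toggle clamp stands on the -y side, in front of the face.
- drawer (a joint): How far the drawer is pulled out, m: 0 shut (home against its stop), 0.16 right out (stop). Rear cells are clear of the unit only when it is right out. It slides with about 2 N of friction and stays where it is left.
- drawer_bar (a point): Middle of the drawer's steel bar handle: a round bar 10 mm thick and 100 mm long along the unit's y, 74 mm above the bench, 30 mm clear gap between it and the blue drawer front (top edge 80 mm above the bench, 102 mm behind the lug). Moves with the drawer; can be pinched or pushed from above.
- lug_top (a point): Middle of the top of the steel lug on the right (-y) end of the blue drawer front, 30 x 26 mm, 102 mm above the bench, moves with the drawer. The clamp's pad comes down on it when the drawer is shut.
- clamp_pivot (a point): Pivot of the toggle clamp, 125 mm above the bench, beside the drawer's path, in the plane of the lug when the drawer is shut. Handle and pad arm both swing about the unit's x axis here. With the handle up the clamp reaches 223 mm above the bench: carry barrels over it or round it.
- clamp (a joint): Clamp handle angle, rad: 0 open (handle up, leaning 10 degrees towards the unit's -y), 1.35 clamped (almost level, pointing to -y, at its stop). Elevation above level = 1.40 minus this. A spring resists with up to 6 N at the grip and throws it back open if let go before 1.05; past that it snaps shut and stays. Pad arm: raised 0.96 rad above level towards +y at 0, level at 1.35.
- clamp_grip (a point): Middle of the clamp handle's round red grip, 18 mm thick, 48 mm long along the handle, 74 mm from the pivot axis and 12 mm to the -x side of the pivot point. Handle up: about 50 mm free between the grip and the raised pad arm on its +y side; push the handle from there, outward (-y) and down.
- pad (a point): Middle of the underside of the clamp's round rubber pad (18 mm across), on the pad arm 70 mm from the pivot.
- glass_clip: Curved clear glass dial cover standing upright in a steel spring clip on a dark steel base 80 x 100 mm, 105 mm tall overall, fragile. Origin: middle of its underside. Not part of the job.
- collar: Black iron meter base collar, a ring 110 mm across, 30 mm high. Origin: middle of its underside. Not part of the job.
- chrome_knob: Chrome handle knob, mushroom shaped, 40 mm across, 50 mm high. Origin: middle of its underside. Not part of the job.
- coin_tray: Pale green enamel coin tray, 160 x 100 mm, 22 mm high. Origin: middle of its underside. Not part of the job.
Things that resemble listed ones, but are neither listed nor needed, are in the scene too. What is shaped like the part that bears barrel3_mid but black or green is not meant.

How it is judged:
By the outcome, as a careful person would: the job done as asked, in the order asked, and still so for the second after the job is handed in, with the robot touching nothing.
Of barrel1, barrel2, barrel3, barrel4, barrel5, barrel6 only 4 to 6 are there at a start; the rules pass over those that are not, and their reading is None.
At some moment in a run one of barrel1, barrel2, barrel3, barrel4, barrel5, barrel6 may be knocked a few centimetres aside while the robot is not near it.
It also fails if it takes over 210 s, if anything falls off the work surface, if the arm or the gripper's body presses on something with over 40 N, if the wrist force passes 120 N, or if a joint passes its speed limit or range.

## Robot

A 6-joint arm with a two-finger parallel gripper is mounted at the origin on the work surface. World frame = base frame: x ahead of the robot, y to its left, z up, the work surface at z = 0. Lengths are in m, angles in rad, forces in N, time in s.
With the tool pointing down it reaches from about 0.375 to 0.925 m from the base axis. Payload 5.7 kg.
Tool frame: the origin (TCP) lies midway between the tips of the shut fingers; the grasp point (between the pads) lies 19 mm behind it; z points along the fingers, x is the direction in which the jaws open and shut, and the axes are right-handed (so a half turn about z gives the same grasp; the last joint's range is limited). The gripper opens to 88 mm and grips with 3 to 60 N. Pads are 20 mm wide; open, the fingers measure 115 mm over their backs; the gripper's body (75 mm by 178 mm) begins 61 mm behind the grasp point.
Start: joints at [-1.314, 0.359, 1.51, -0, 1.272, -0.115], TCP at [0.218, -0.559, 0.223] pointing down, gripper open.
Joint ranges: [-2.97, 2.97], [-1.01, 2.36], [0.21, 2.38], [-0.96, 4.11], [0.2, 2.71], [-2.98, 2.98]. Speed limits (rad/s): [2.39, 2.39, 3.14, 3.14, 3.14, 3.14].

## Interface

Orientations are given as a unit quaternion [x, y, z, w].
In Python, from bench import move_ptp, servo_line, goto_joints, move_gripper, sleep, inverse_kinematics, capture, PlanningError, close_job, spot_in, silhouettes, current_clock, current_joint_pos, current_qvel, current_joint_torque, current_position, current_orientation, current_force, current_torque, current_finger_gap gives the robot as it stands. Calls block until the motion is done:
- move_ptp(position, orientation): joint-space move of the TCP to a pose.
- servo_line(position, orientation=None, rate=0.15, contact_N=None): straight line of the TCP; orientation=None keeps the orientation; rate is the mean speed in m/s. With contact_N (N) it stops when the force on the tool has changed by that much, and returns True; else False.
- goto_joints(angles): joint-space move.
- move_gripper(opening): finger opening in m; the grip force is fixed at half the most; returns when the fingers have stopped.
- sleep(seconds).
- inverse_kinematics(position, orientation): joint angles nearest the present ones, or None.
- capture(name): name is "scene" or "top" or "wrist"; returns a dict with "image" (420x560x3 uint8, blue, green, red), "range_z" (420x560 float32, m along the optical axis (not along the pixel's ray), 0 where there is no reading), "intrinsics" (3x3 intrinsics, pixels), "R" (3x3) and "t" (3): a world point X has camera coordinates R X + t. Camera axes: x right, y down, z forward; pixel columns grow to the right and rows downward; lengths in m; the calibration is good to about 2 mm. A picture is of the moment at which its call begins.
A pose or a line that the arm cannot do raises PlanningError and nothing moves.
- close_job(): hands the job in, once; it reports no verdict.
Trained networks look in the newest picture that a camera, given by its name, has taken for a name from the list of things; names that differ only in an ending like _2 or _b are one class to them, and where a whole thing is asked for, a point or a joint stands for the part that bears it (a point fixed in the world has none). Each returns a list of dicts, best first, with "conf" (0 to 1); they miss things now and then, are a little off and sometimes report something else, mostly with a low value. They report only what shows in the picture. A call takes as long as a camera call. They do not tell look-alikes from the thing itself.
- spot_in(camera, query): "xy" ([column, row] in pixels, amid what is visible of it).
- silhouettes(camera, query): "region" (420x560 bool, what is visible of it) and "xy" ([column, row] in pixels, amid what is visible of it).
Readings, each from a call of its own:
- current_clock(): time.
- current_joint_pos(): joint angles.
- current_qvel(): joint speeds.
- current_joint_torque(): joint torques, N m.
- current_position(): TCP position.
- current_orientation(): TCP orientation.
- current_force(): force on the tool from outside, world axes, zero at the start.
- current_torque(): the same for the moment, N m.
- current_finger_gap(): finger opening in m.
Only numpy, scipy, OpenCV 4.12 (cv2) and the standard library are available. Lean on these libraries where they do the work, as an engineer would, in place of code of your own. Each camera call takes 0.05 s, during which the arm holds its last target.

## Working session

There is one attempt and no reset: what is moved stays moved. The work goes in short steps, each a Python script; the robot and the scene stay as the last script left them, time stands still between calls to the robot, and variables do not carry over. Pictures are saved under pics/ and viewed, and the job is handed in when it is done.

```bash
ls; mkdir -p pics; cat > h.py <<'E'
from bench import *
import numpy as np, cv2
def world(c,px,z=None):
    u,v=px; K=c["intrinsics"]; r=np.linalg.inv(K)@np.array([u,v,1.0])
    if z is None:
        d=c["range_z"][int(round(v)),int(round(u))]
        return c["R"].T@(r*d-c["t"])
    o=-c["R"].T@c["t"]; d=c["R"].T@r
    return o+d*(z-o[2])/d[2]
def cloud(c):
    K=c["intrinsics"]; h,w=c["range_z"].shape
    u,v=np.meshgrid(np.arange(w),np.arange(h)); d=c["range_z"]
    P=np.stack([(u-K[0,2])/K[0,0]*d,(v-K[1,2])/K[1,1]*d,d],-1)
    P=(P-c["t"])@c["R"]; P[d==0]=np.nan
    return P
E
python3 - <<'E'
from h import *
for n in ["scene","top","wrist"]:
    c=capture(n); cv2.imwrite(f"pics/a_{n}.png",c["image"]); print(n,-c["R"].T@c["t"],c["intrinsics"][0])
    np.savez(f"a_{n}.npz",**c)
    for q in ["barrel1_mid","drawer_bar","lug_top","clamp_grip","pad","glass_clip","collar","chrome_knob","coin_tray","clamp_pivot"]:
        try:
            for r in spot_in(n,q):
                print(n,q,r["xy"],round(r["conf"],2),world(c,r["xy"]).round(3))
        except Exception as e: print(n,q,e)
print(current_clock())
E
```

```text
pics
scene [1.0559165  0.41446592 1.12288239] [410.87804243   0.         274.87052504]
scene barrel1_mid [349.2, 249.2] 0.64 [0.449 0.231 0.04 ]
scene drawer_bar [250.1, 232.7] 0.65 [ 0.594 -0.03   0.079]
scene lug_top [252.3, 233.6] 0.78 [ 0.592 -0.024  0.077]
scene clamp_grip [225.7, 261.4] 0.34 [ 0.723 -0.011  0.12 ]
scene collar [191.3, 141.5] 0.84 [ 0.391 -0.463  0.032]
scene chrome_knob [350.2, 277.0] 0.52 [0.529 0.28  0.044]
scene coin_tray [410.8, 343.1] 0.79 [0.585 0.506 0.006]
scene coin_tray [250.1, 232.6] 0.33 [ 0.593 -0.03   0.079]
scene clamp_pivot [226.3, 263.2] 0.9 [ 0.727 -0.006  0.12 ]
scene clamp_pivot [299.6, 331.0] 0.38 [0.748 0.252 0.06 ]
top [0.43471085 0.02583549 1.35914901] [440.82071311   0.         283.34066272]
top barrel1_mid [211.7, 248.1] 0.6 [0.443 0.217 0.085]
top drawer_bar [292.9, 188.3] 0.6 [ 0.619 -0.024  0.018]
top lug_top [293.2, 192.5] 0.85 [ 0.598 -0.022  0.079]
top clamp_grip [209.7, 247.8] 0.72 [0.444 0.223 0.085]
top clamp_grip [291.6, 190.0] 0.72 [ 0.614 -0.019  0.018]
top clamp_grip [376.3, 183.5] 0.53 [ 0.598 -0.234  0.221]
top pad [349.8, 179.8] 0.51 [ 0.616 -0.172  0.183]
top glass_clip [209.1, 249.8] 0.3 [0.438 0.225 0.082]
top collar [459.7, 266.4] 0.58 [ 0.367 -0.526  0.008]
top collar [295.5, 192.2] 0.32 [ 0.599 -0.028  0.081]
top chrome_knob [193.6, 222.4] 0.49 [0.521 0.276 0.045]
top coin_tray [118.5, 201.6] 0.76 [0.594 0.514 0.005]
top clamp_pivot [294.3, 164.9] 0.79 [ 0.672 -0.026  0.121]
top clamp_pivot [209.6, 200.1] 0.36 [0.583 0.223 0.075]
wrist [ 0.28592327 -0.53143866  0.38504529] [304.35714395   0.         284.39449184]
wrist collar [242.7, 36.9] 0.84 [ 0.356 -0.454  0.005]
1.65
```

View pics/a_scene.png

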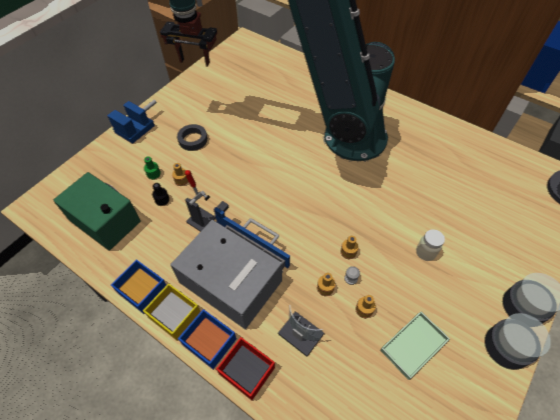

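View pics/a_top.png

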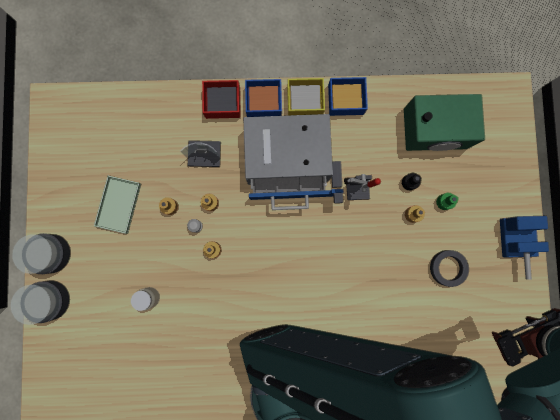

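View pics/a_wrist.png

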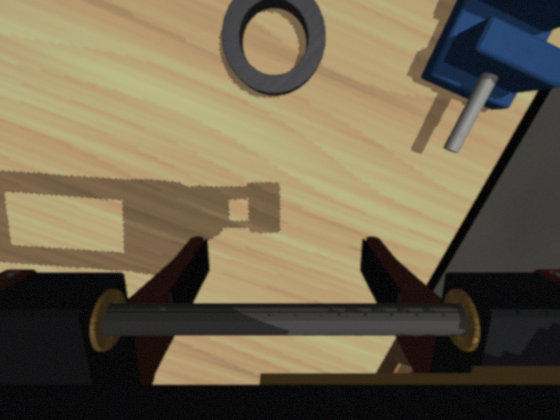

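The top view shows four brass barrels at about (168,206), (209,202), (212,250) and (415,214). The black one at (412,181) and green one at (447,201) are look-alikes. The unit is at (290,150) and the clamp at (358,183). Next I'll measure them.

```bash
python3 - <<'E'
from h import *
c=dict(np.load("a_top.npz")); P=cloud(c); im=c["image"]
hsv=cv2.cvtColor(im,cv2.COLOR_BGR2HSV)
def near(m,lab):
    n,l,s,ce=cv2.connectedComponentsWithStats(m.astype(np.uint8))
    for i in range(1,n):
        if s[i,4]>15: 
            Q=P[l==i]; print(lab,ce[i].round(1),s[i,4],np.nanmean(Q,0).round(4),np.nanmin(Q,0).round(3),np.nanmax(Q,0).round(3))
reg=(P[...,0]>0.3)&(P[...,0]<0.85)&(abs(P[...,1])<0.65)
near(reg&(abs(P[...,2]-0.08)<0.008),"z80")
m=reg&(abs(P[...,2]-0.12)<0.006)&(abs(P[...,1])<0.2)
near(m,"z120")
n,l,s,ce=cv2.connectedComponentsWithStats(m.astype(np.uint8)); i=1+np.argmax(s[1:,4]); Q=P[l==i][:,:2].astype(np.float32)
print(cv2.minAreaRect(Q), cv2.boxPoints(cv2.minAreaRect(Q)))
near(reg&(abs(P[...,2]-0.102)<0.006)&(P[...,1]<-.05)&(P[...,1]>-.3),"z102")
near(reg&(abs(P[...,2]-0.074)<0.012)&(abs(P[...,1])<.2),"z74")
red=((hsv[...,0]<8)|(hsv[...,0]>172))&(hsv[...,1]>150)&reg&(P[...,2]>.1)
near(red,"red")
cr=im[90:230,150:480]; cv2.imwrite("pics/b.png",cv2.resize(cr,None,fx=2.4,fy=2.4,interpolation=cv2.INTER_CUBIC))
E
```

```text
z80 [422.2 135.3] 125 [ 0.7599 -0.4102  0.08  ] [ 0.725 -0.511  0.072] [ 0.85  -0.378  0.088]
z80 [466.8 143.5] 20 [ 0.7314 -0.5414  0.081 ] [ 0.728 -0.56   0.072] [ 0.733 -0.524  0.087]
z80 [193.3 147.2] 36 [0.7405 0.2685 0.0802] [0.725 0.227 0.072] [0.747 0.301 0.088]
z80 [416.5 178.1] 67 [ 0.6317 -0.3863  0.0791] [ 0.62  -0.4    0.073] [ 0.645 -0.373  0.087]
z80 [289.6 197.5] 551 [ 0.5842 -0.0109  0.079 ] [ 0.55  -0.13   0.072] [0.604 0.108 0.088]
z80 [453.4 199. ] 67 [ 0.5672 -0.4911  0.0799] [ 0.555 -0.504  0.072] [ 0.579 -0.48   0.085]
z80 [206.7 200.1] 63 [0.5827 0.231  0.08  ] [0.571 0.219 0.073] [0.595 0.242 0.085]
z80 [163.8 204. ] 63 [0.5745 0.3555 0.0802] [0.563 0.344 0.072] [0.586 0.368 0.086]
z80 [420.  212.1] 66 [ 0.5311 -0.3906  0.08  ] [ 0.519 -0.403  0.073] [ 0.544 -0.378  0.086]
z80 [209.1 249.3] 63 [0.4398 0.2254 0.0806] [0.429 0.214 0.075] [0.452 0.238 0.085]
z80 [146.6 293.7] 26 [0.3188 0.404  0.0825] [0.301 0.391 0.074] [0.33  0.422 0.088]
z120 [287.6 146.1] 5277 [ 0.7277 -0.0082  0.1201] [ 0.638 -0.134  0.114] [0.821 0.118 0.126]
((0.7295333743095398, -0.008325278759002686), (0.18145617842674255, 0.2500789761543274), 0.7083343863487244) [[ 0.63726646  0.11558303]
 [ 0.64035803 -0.13447684]
 [ 0.8218003  -0.13223359]
 [ 0.8187087   0.11782628]]
z102 [337.7 195. ] 140 [ 0.5851 -0.1488  0.102 ] [ 0.564 -0.165  0.096] [ 0.603 -0.13   0.108]
z74 [289.7 197.4] 586 [ 0.5844 -0.0113  0.0782] [ 0.55  -0.137  0.062] [0.604 0.108 0.086]
red [373.9 182.3] 73 [ 0.6029 -0.2302  0.2123] [ 0.596 -0.243  0.178] [ 0.612 -0.221  0.233]
```

View pics/b.png

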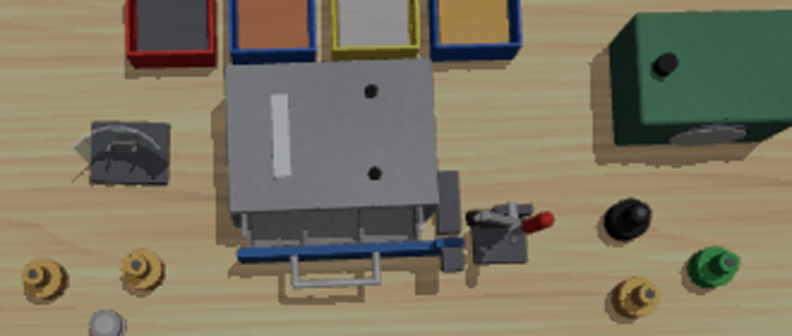

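```bash
cat >> h.py <<'E'
from scipy.spatial.transform import Rotation as Rn
def Q(a):
    c,s=np.cos(a),np.sin(a)
    return Rn.from_matrix(np.array([[c,s,0],[s,-c,0],[0,0,-1]])).as_quat().tolist()
YAW=0.0124; F0=np.array([0.6388,-0.0094,0]); UX=np.array([np.cos(YAW),np.sin(YAW),0]); UY=np.array([-np.sin(YAW),np.cos(YAW),0])
def U(p): p=np.asarray(p)-F0; return np.array([p@UX,p@UY,p[...,2] if p.ndim>1 else p[2]])
def barrels(cam="top"):
    c=capture(cam); P=cloud(c); hsv=cv2.cvtColor(c["image"],cv2.COLOR_BGR2HSV); out=[]
    m=(abs(P[...,2]-0.08)<0.008)&(hsv[...,0]>8)&(hsv[...,0]<32)&(hsv[...,1]>70)
    n,l,s,ce=cv2.connectedComponentsWithStats(m.astype(np.uint8))
    for i in range(1,n):
        if s[i,4]>30:
            q=P[l==i]; out.append((np.nanmean(q,0).round(4),s[i,4],np.median(hsv[l==i],0)))
    return out,c
E
python3 - <<'E'
from h import *
c=dict(np.load("a_top.npz")); P=cloud(c)
b=P[(abs(P[...,2]-.076)<.007)&(P[...,0]<.572)&(P[...,0]>.52)&(abs(P[...,1]+.02)<.09)]
print("bar",b.mean(0),b.min(0),b.max(0)); m=abs(b[:,1]-b[:,1].mean())<.03;print(b[m].mean(0),m.sum())
l=P[(abs(P[...,2]-.102)<.005)&(P[...,1]>-.2)&(P[...,1]<-.12)&(P[...,0]<.62)]; print("lug",np.median(l,0),l.min(0),l.max(0))
print(Rn.from_quat(current_orientation()).as_matrix().round(3))
for n,p in {"bar":(.552,-.02,.2),"bar2":(.42,-.02,.055),"fr":(.59,.06,.3),"rb":(.531,-.391,.3),"lb":(.5745,.3555,.046)}.items():
    for a in (0,np.pi,-np.pi/2,np.pi/2):
        j=inverse_kinematics(p,Q(a)); print(n,round(a,2),None if j is None else np.round(j,2))
E
```

```text
bar [ 0.5571069  -0.00885538  0.07779619] [ 0.55048019 -0.0645179   0.07097081] [0.5697811  0.04418393 0.08230122]
[ 0.55509174 -0.0071736   0.07801325] 70
lug [ 0.58766928 -0.1489575   0.10183577] [ 0.5645967  -0.16528083  0.09747516] [ 0.60296876 -0.1298383   0.10683187]
[[ 0.363 -0.932 -0.   ]
 [-0.932 -0.363  0.   ]
 [-0.     0.    -1.   ]]
bar 0 [-0.16  0.31  1.64 -0.    1.19 -0.16]
bar 3.14 None
bar -1.57 [-0.16  0.31  1.64 -0.    1.19  1.41]
bar 1.57 [-0.16  0.31  1.64 -0.    1.19 -1.73]
bar2 0 [-0.21  0.36  2.07 -0.    0.71 -0.21]
bar2 3.14 [-0.21  0.36  2.07 -0.    0.71  2.93]
bar2 -1.57 [-0.21  0.36  2.07 -0.    0.71  1.36]
bar2 1.57 [-0.21  0.36  2.07 -0.    0.71 -1.78]
fr 0 [-0.02  0.29  1.42 -0.    1.43 -0.02]
fr 3.14 None
fr -1.57 [-0.02  0.29  1.42 -0.    1.43  1.56]
fr 1.57 [-0.02  0.29  1.42 -0.    1.43 -1.59]
rb 0 [-0.74  0.39  1.27 -0.    1.48 -0.74]
rb 3.14 [-0.74  0.39  1.27 -0.    1.48  2.4 ]
rb -1.57 [-0.74  0.39  1.27 -0.    1.48  0.83]
rb 1.57 [-0.74  0.39  1.27 -0.    1.48 -2.31]
lb 0 [ 0.45  0.64  1.49 -0.    1.    0.45]
lb 3.14 [ 0.45  0.64  1.49 -0.    1.   -2.69]
lb -1.57 [ 0.45  0.64  1.49 -0.    1.    2.02]
lb 1.57 [ 0.45  0.64  1.49 -0.    1.   -1.12]
```

```bash
python3 - <<'E'
from h import *
a=YAW
b=np.array([.5552,-.009,0])
move_ptp([.35,-.35,.30],Q(a)); 
move_ptp([b[0],b[1],.20],Q(a)); print(current_clock())
move_gripper(.026)
print(servo_line([b[0],b[1],.056],contact_N=8), current_position(), current_clock())
move_gripper(0.0); print(current_finger_gap(),current_force())
p=np.array(current_position()); 
print(servo_line((p-UX*.145).tolist(),rate=.06,contact_N=14),current_position(),current_force(),current_clock())
c=capture("top"); cv2.imwrite("pics/c.png",c["image"])
E
```

```text
4.1833
False [ 0.55592523 -0.00908298  0.0566859 ] 6.3417
0.00916349435849483 [-2.68069754 -0.89881259  5.7497019 ]
True [ 0.43094801 -0.01089207  0.056659  ] [ 0.40178188  1.02149669 -0.81679809] 8.5917
```

View pics/c.png

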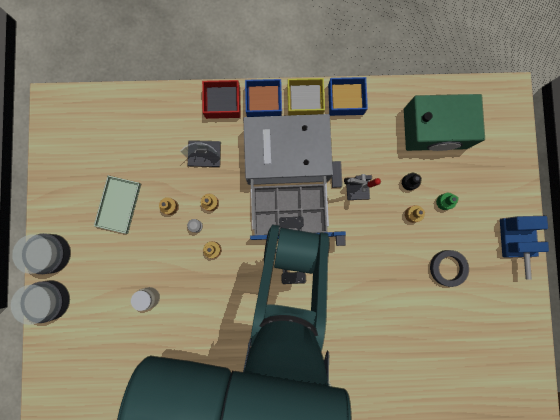

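The drawer stopped after 125 mm of travel, as predicted, and the cells are visible at about (290,210). Next I release the bar and look again.

```bash
python3 - <<'E'
from h import *
move_gripper(.026)
p=current_position(); servo_line([p[0],p[1],.25],rate=.25)
move_ptp([.42,.32,.28],Q(np.pi/2)); move_gripper(.06)
o,c=barrels(); 
for r in o: print(r)
cv2.imwrite("pics/d.png",c["image"]); np.savez("d_top.npz",**c)
c2=capture("scene"); cv2.imwrite("pics/d2.png",c2["image"])
P=cloud(c)
for z0,lab in((.102,"lug"),):
    m=(abs(P[...,2]-z0)<.006)&(P[...,1]>-.2)&(P[...,1]<-.12)&(P[...,0]<.62);l=P[m]; print(lab,np.median(l,0),l.min(0),l.max(0))
m=(P[...,0]>.47)&(P[...,0]<.63)&(abs(P[...,1]+.01)<.11)
print(np.histogram(P[...,2][m],bins=np.arange(0,.12,.005)))
b=P[(abs(P[...,2]-.076)<.007)&(P[...,0]<.45)&(P[...,0]>.41)&(abs(P[...,1]+.02)<.09)]
print("bar",b.mean(0),b.min(0),b.max(0),current_clock())
K=cv2.resize(c["image"][150:270,220:360],None,fx=5,fy=5); cv2.imwrite("pics/d3.png",K)
E
```

```text
(array([0.5828, 0.2305, 0.0792]), np.int32(55), array([ 20., 136., 159.]))
(array([0.5746, 0.355 , 0.0798]), np.int32(56), array([ 19. , 139. , 159.5]))
(array([ 0.531 , -0.3908,  0.0793]), np.int32(56), array([ 20. , 134. , 162.5]))
(array([0.4398, 0.2252, 0.0795]), np.int32(55), array([ 20., 135., 161.]))
lug [ 0.46294499 -0.15089508  0.10130405] [ 0.44134078 -0.16580959  0.09612139] [ 0.48167557 -0.13173608  0.10696668]
(array([   1,   21,  582, 1642,  426,   46,   45,   39,   72,  229,  287,
        141,    6,    0,    9,  107,  124,   11,    0,    0,    0,    0,
          0]), array([0.   , 0.005, 0.01 , 0.015, 0.02 , 0.025, 0.03 , 0.035, 0.04 ,
       0.045, 0.05 , 0.055, 0.06 , 0.065, 0.07 , 0.075, 0.08 , 0.085,
       0.09 , 0.095, 0.1  , 0.105, 0.11 , 0.115]))
bar [ 0.43496748 -0.01069492  0.07818439] [ 0.42796379 -0.0663394   0.07271518] [0.4499293  0.04155603 0.08262728] 12.125
```

View pics/d.png

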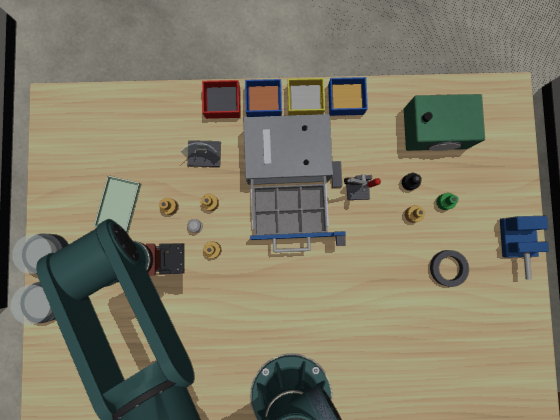

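View pics/d2.png

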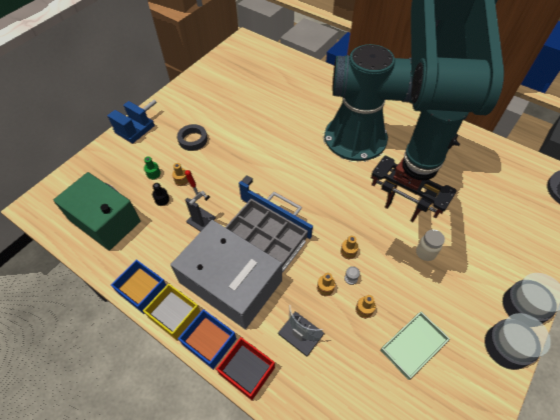

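View pics/d3.png

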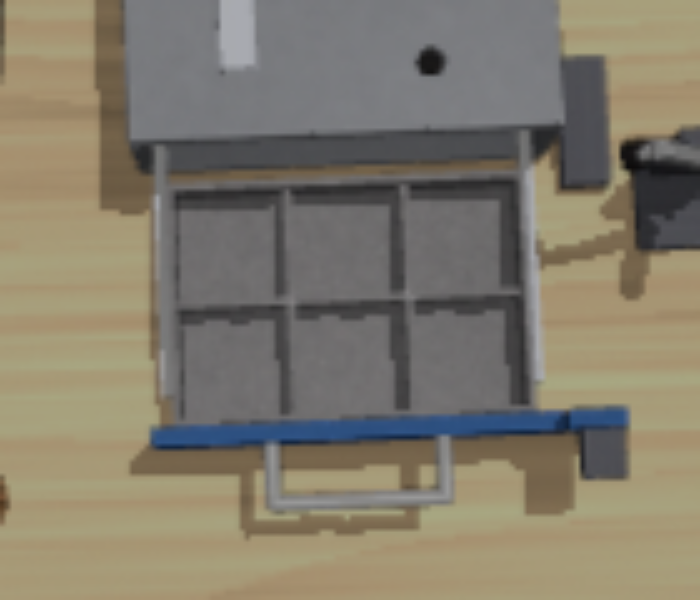

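Four brass barrels, all standing. The drawer is fully open with six cells. The wall crossings in the picture are at (277.6,210) and (301,209), and I'll use them for the cell centres.

```bash
python3 - <<'E'
from h import *
c=dict(np.load("d_top.npz")); P=cloud(c)
for px in [(289,300),(407,295),(286,189),(403,185),(171,304),(523,292)]:
    w=world(c,(px[0]/5-.1+220*1,px[1]/5-.1+150),.054); print(px,w.round(4),U(w).round(4))
h=.054
m=(abs(P[...,2]-h)<.005)&(P[...,0]>.48)&(P[...,0]<.63)&(abs(P[...,1]+.01)<.12)
u=P[m]-F0; x=u@UX; y=u@UY
for nm,v in(("x",x),("y",y)):
    hh,e=np.histogram(v,bins=np.arange(-.16,.13,.004)); print(nm,[(round(float(e[i]+.002),3),int(hh[i])) for i in range(len(hh)) if hh[i]>15])
E
```

```text
(289, 300) [0.5508 0.0249 0.054 ] [-0.0875  0.0353  0.054 ]
(407, 295) [ 0.552  -0.0454  0.054 ] [-0.0873 -0.0349  0.054 ]
(286, 189) [0.6174 0.0249 0.054 ] [-0.021   0.0346  0.054 ]
(403, 185) [ 0.618  -0.0451  0.054 ] [-0.0212 -0.0354  0.054 ]
(171, 304) [0.5503 0.095  0.054 ] [-0.0872  0.1055  0.054 ]
(523, 292) [ 0.5519 -0.1145  0.054 ] [-0.0882 -0.104   0.054 ]
x [(-0.158, 47), (-0.154, 52), (-0.09, 17), (-0.086, 37), (-0.018, 62), (-0.014, 64)]
y [(-0.106, 60), (-0.102, 17), (-0.038, 17), (-0.034, 26), (0.034, 22), (0.102, 25), (0.106, 56)]
```

```bash
cat >> h.py <<'E'
A=np.pi/2
CELL={0:(-.1225,.07),1:(-.1225,0),2:(-.1225,-.07),3:(-.0525,.07),4:(-.0525,0),5:(-.0525,-.07)}
def cellw(i): x,y=CELL[i]; return F0+UX*x+UY*y
def pick(target,zup=.20,ahead=.2):
    o,c=barrels()
    o=[r for r in o]; d=[np.hypot(*(r[0][:2]-target)) for r in o]; i=int(np.argmin(d))
    print("seen",[r[0].tolist() for r in o]," pick",o[i][0],"d",d[i]); assert d[i]<.06
    x,y=map(float,o[i][0][:2])
    move_gripper(.06)
    move_ptp([x,y,zup],Q(A)); 
    hit=servo_line([x,y,.047],rate=.2,contact_N=8); print("down",hit,current_position())
    assert not hit
    move_gripper(0.0); print("gap",current_finger_gap())
    servo_line([x,y,zup],rate=.25); print("lift gap",current_finger_gap(),current_force(),current_clock())
def place(i,zup=.20):
    w=cellw(i); x,y=float(w[0]),float(w[1])
    move_ptp([x,y,zup],Q(A+YAW))
    servo_line([x,y,.078],rate=.2)
    hit=servo_line([x,y,.061],rate=.04,contact_N=4); print("place",i,hit,current_position(),current_finger_gap())
    move_gripper(.045); servo_line([x,y,zup],rate=.25); print(current_clock())
E
python3 - <<'E'
from h import *
pick((.5828,.2305)); place(3)
c=capture("wrist"); cv2.imwrite("pics/e1.png",c["image"])
c=capture("scene"); cv2.imwrite("pics/e2.png",c["image"])
E
```

```text
seen [[0.583, 0.2312, 0.0805], [0.5745, 0.3556, 0.0794], [0.5312, -0.3905, 0.0796], [0.4396, 0.2252, 0.0795]]  pick [0.583  0.2312 0.0805] d 0.000728010988928025
down False [0.58370651 0.23196398 0.04836507]
gap 0.026063060424624064
lift gap 0.025635473655457656 [-0.74559826 -0.1867361  -5.51641905] 15.525
place 3 True [0.58652012 0.06025286 0.0636131 ] 0.02554262698352613
18.6417
```

View pics/e1.png

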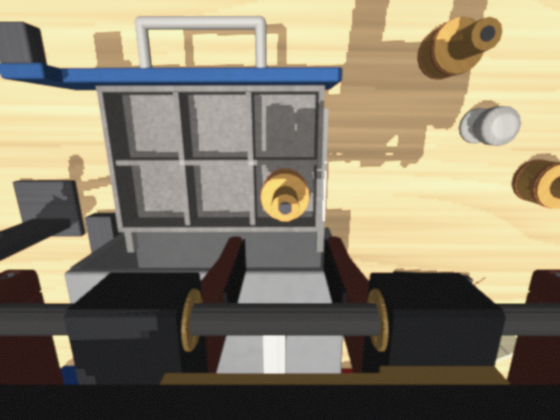

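View pics/e2.png

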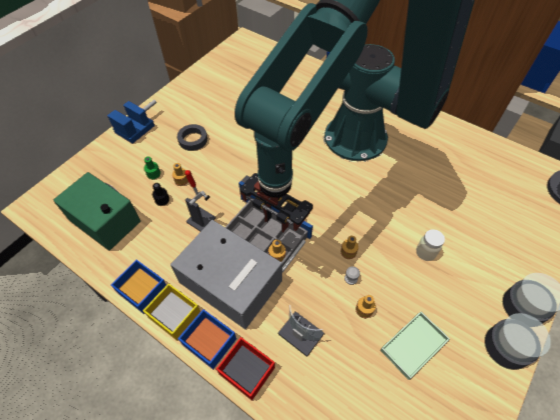

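Barrel 1 stands upright in cell 3, at (285,195) in the wrist view. Next come the other two barrels on the left.

```bash
python3 - <<'E'
from h import *
pick((.5745,.3556)); place(4)
pick((.4396,.2252)); place(0)
move_ptp([.40,-.25,.32],Q(A))
o,c=barrels(); print([r[0].tolist() for r in o]); cv2.imwrite("pics/f.png",c["image"]); print(current_clock())
E
```

```text
seen [[0.5745, 0.3549, 0.0796], [0.5312, -0.3908, 0.0794], [0.4398, 0.2251, 0.0797]]  pick [0.5745 0.3549 0.0796] d 0.0007000000000000339
down False [0.57559764 0.3548731  0.04811837]
gap 0.025607076288618746
lift gap 0.025890076403345404 [ 0.08029789 -0.14514771 -5.29701101] 22.7
place 4 True [ 0.58711542 -0.0096797   0.06374306] 0.025428427908426057
26.45
seen [[0.5312, -0.3906, 0.0801], [0.4397, 0.2247, 0.0796]]  pick [0.4397 0.2247 0.0796] d 0.0005099019513592767
down False [0.44070879 0.22457085 0.0475303 ]
gap 0.02538585212037749
lift gap 0.025565959550501956 [-0.0795913  -0.32829098 -3.09965344] 30.35
place 0 True [0.51627325 0.05952431 0.0636596 ] 0.025701375162556193
33.4917
[[0.5309, -0.3907, 0.0797]]
34.8583
```

View pics/f.png

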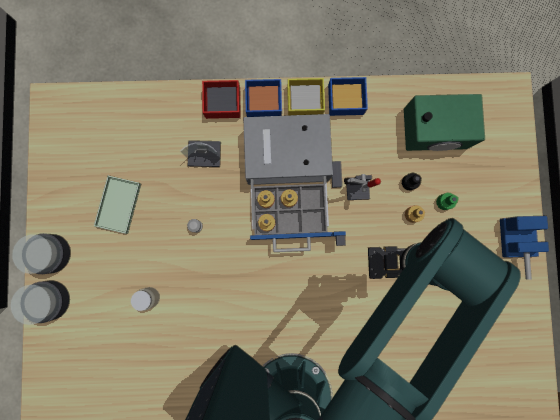

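Three barrels are placed. I'll carry the last one round the clamp at height.

```bash
python3 - <<'E'
from h import *
pick((.531,-.3907),zup=.32)
move_ptp([.42,-.25,.32],Q(A)); place(1,zup=.28)
move_ptp([.40,.30,.32],Q(A))
c=capture("top"); cv2.imwrite("pics/g.png",cv2.resize(c["image"][90:280,180:480],None,fx=2.5,fy=2.5,interpolation=cv2.INTER_CUBIC)); np.savez("g.npz",**c)
P=cloud(c); hsv=cv2.cvtColor(c["image"],cv2.COLOR_BGR2HSV)
m=(abs(P[...,2]-.097)<.008)&(P[...,0]>.45)&(P[...,0]<.64)&(abs(P[...,1])<.12)&(hsv[...,1]>70)&(hsv[...,0]<32)
n,l,s,ce=cv2.connectedComponentsWithStats(m.astype(np.uint8))
for i in range(1,n):
    if s[i,4]>20: print(s[i,4],U(np.nanmean(P[l==i],0)).round(4))
b=P[(abs(P[...,2]-.076)<.007)&(P[...,0]<.45)&(P[...,0]>.41)&(abs(P[...,1]+.02)<.09)]
print("bar",b.mean(0),b.min(0),b.max(0),current_clock())
E
```

```text
seen [[0.5308, -0.3904, 0.0798]]  pick [ 0.5308 -0.3904  0.0798] d 0.0003605551275463592
down False [ 0.53150618 -0.39103115  0.04825634]
gap 0.025526565396290137
lift gap 0.026035433465779988 [-0.29550324  0.7028266  -2.22590892] 39.5583
place 1 True [ 0.51699261 -0.0114358   0.06344049] 0.02535788300915262
44.425
50 [-0.0518  0.07    0.0975]
52 [-0.0517  0.0005  0.0969]
57 [-0.1223  0.07    0.0967]
53 [-0.1215 -0.0011  0.0965]
bar [ 0.43530612 -0.01066331  0.07769992] [ 0.4281884  -0.06643934  0.06971571] [0.44999209 0.04159377 0.08261433] 45.7417
```

View pics/g.png

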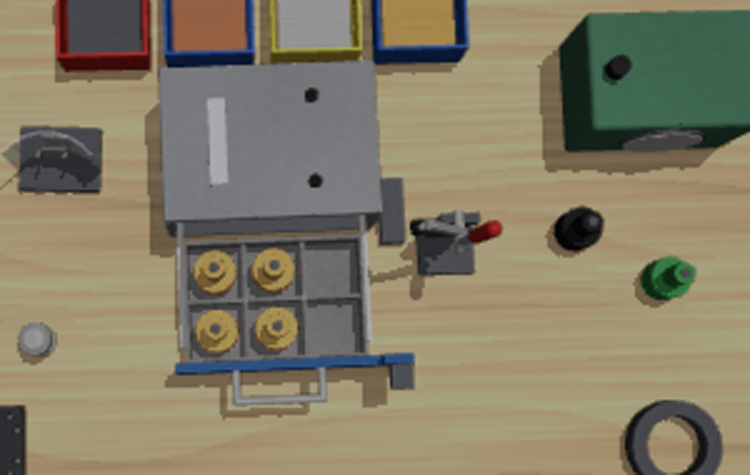

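All four barrels are upright and centred to within about 1 mm. Now I shut the drawer by pushing the bar with closed fingers.

```bash
python3 - <<'E'
from h import *
move_gripper(0.0)
move_ptp([.40,-.012,.20],Q(A+YAW)); print(servo_line([.40,-.012,.058],rate=.2,contact_N=8))
p=np.array(current_position())
h1=servo_line((p+UX*.14).tolist(),rate=.07,contact_N=20); print(h1,current_position(),current_force(),current_clock())
h2=servo_line((p+UX*.21).tolist(),rate=.03,contact_N=15); print(h2,current_position(),current_force(),current_clock())
E
```

```text
False
False [ 0.54092186 -0.01005888  0.05866115] [-0.85399438 -0.50217195 -0.81845867] 50.8333
True [ 0.57423727 -0.00936454  0.05778818] [-0.1235359   0.32733116 -0.36416263] 52.1167
```

```bash
python3 - <<'E'
from h import *
p=current_position(); servo_line([p[0]-.02,p[1],p[2]],rate=.1); servo_line([p[0]-.02,p[1],.28],rate=.25)
move_ptp([.40,.30,.30],Q(A))
c=capture("top"); cv2.imwrite("pics/k.png",cv2.resize(c["image"][120:240,220:400],None,fx=4,fy=4,interpolation=cv2.INTER_CUBIC)); np.savez("k.npz",**c)
P=cloud(c); hsv=cv2.cvtColor(c["image"],cv2.COLOR_BGR2HSV)
b=P[(abs(P[...,2]-.076)<.007)&(P[...,0]<.61)&(P[...,0]>.56)&(abs(P[...,1]+.01)<.035)]
print("bar",b.mean(0),b.min(0),b.max(0))
m=(abs(P[...,2]-.102)<.006)&(P[...,1]>-.168)&(P[...,1]<-.128)&(P[...,0]<.66);l=P[m]; print("lug",np.median(l,0),l.min(0),l.max(0))
red=((hsv[...,0]<8)|(hsv[...,0]>172))&(hsv[...,1]>130)&(P[...,0]>.5)&(P[...,0]<.68)&(P[...,2]>.1)&(abs(P[...,1]+.22)<.06)
r=P[red]; print("red",r.mean(0),r.min(0),r.max(0),red.sum())
s=P[(P[...,2]>.11)&(P[...,1]<-.14)&(P[...,1]>-.27)&(P[...,0]>.56)&(P[...,0]<.66)]
s=s[np.argsort(s[:,1])]; print(s[::6].round(3))
c=capture("scene"); cv2.imwrite("pics/k2.png",cv2.resize(c["image"][140:320,140:340],None,fx=3.5,fy=3.3,interpolation=cv2.INTER_CUBIC)); np.savez("k2.npz",**c)
print(current_clock())
E
```

```text
bar [ 0.59229045 -0.01269418  0.07759235] [ 0.58780911 -0.04492197  0.07101863] [0.5979259  0.02292064 0.08279483]
lug [ 0.62312128 -0.14817617  0.10161242] [ 0.6001409  -0.16364695  0.0961562 ] [ 0.64176243 -0.12935515  0.10793004]
red [ 0.60279073 -0.23021913  0.21218435] [ 0.59590287 -0.24284133  0.17505614] [ 0.61179427 -0.22047804  0.23469266] 75
[[ 0.599 -0.244  0.222]
 [ 0.631 -0.242  0.126]
 [ 0.601 -0.24   0.226]
 [ 0.634 -0.24   0.125]
 [ 0.609 -0.238  0.229]
 [ 0.629 -0.237  0.123]
 [ 0.624 -0.235  0.116]
 [ 0.606 -0.234  0.232]
 [ 0.607 -0.233  0.225]
 [ 0.609 -0.233  0.227]
 [ 0.601 -0.231  0.231]
 [ 0.613 -0.231  0.202]
 [ 0.597 -0.23   0.202]
 [ 0.6   -0.229  0.22 ]
 [ 0.607 -0.228  0.224]
 [ 0.604 -0.228  0.214]
 [ 0.61  -0.226  0.208]
 [ 0.6   -0.226  0.144]
 [ 0.603 -0.225  0.202]
 [ 0.628 -0.224  0.128]
 [ 0.604 -0.223  0.195]
 [ 0.616 -0.223  0.131]
 [ 0.601 -0.223  0.159]
 [ 0.603 -0.222  0.164]
 [ 0.604 -0.221  0.194]
 [ 0.622 -0.22   0.132]
 [ 0.6   -0.22   0.129]
 [ 0.594 -0.219  0.131]
 [ 0.637 -0.218  0.131]
 [ 0.604 -0.218  0.14 ]
 [ 0.618 -0.216  0.137]
 [ 0.607 -0.216  0.136]
 [ 0.615 -0.215  0.142]
 [ 0.627 -0.215  0.118]
 [ 0.637 -0.214  0.127]
 [ 0.614 -0.211  0.149]
 [ 0.612 -0.209  0.144]
 [ 0.632 -0.208  0.128]
 [ 0.633 -0.206  0.122]
 [ 0.63  -0.202  0.124]
 [ 0.612 -0.2    0.164]
 [ 0.634 -0.199  0.114]
 [ 0.611 -0.193  0.172]
 [ 0.615 -0.189  0.181]
 [ 0.611 -0.185  0.171]
 [ 0.617 -0.18   0.187]
 [ 0.615 -0.177  0.186]
 [ 0.616 -0.173  0.181]
 [ 0.612 -0.169  0.185]
 [ 0.613 -0.167  0.18 ]
 [ 0.618 -0.164  0.183]
 [ 0.61  -0.162  0.18 ]
 [ 0.615 -0.158  0.186]]
54.9
```

View pics/k.png

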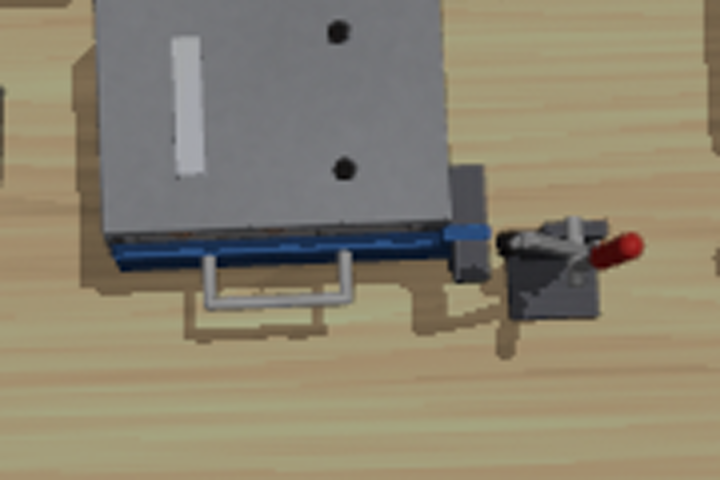

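View pics/k2.png

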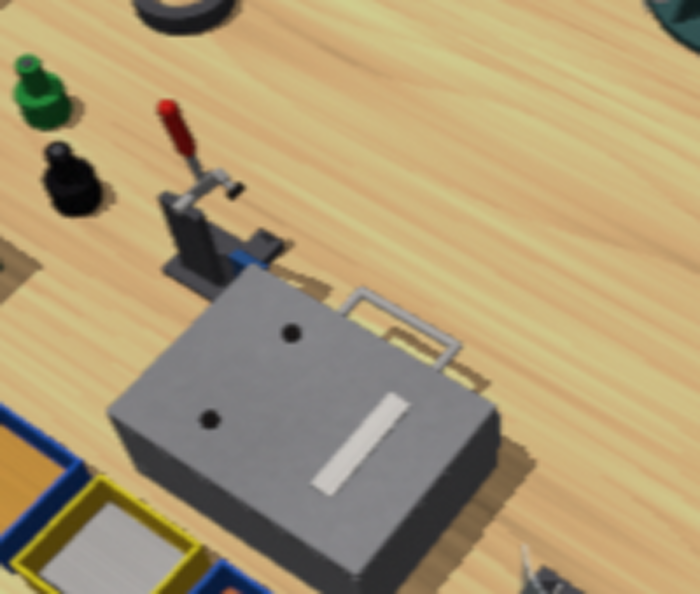

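```bash
python3 - <<'E'
from h import *
g=cloud(dict(np.load("g.npz"))); k=cloud(dict(np.load("k.npz"))); d=cloud(dict(np.load("d_top.npz")))
def bar(P,x0):
    b=P[(abs(P[...,2]-.076)<.008)&(P[...,0]<x0+.02)&(P[...,0]>x0-.02)&(abs(P[...,1]+.01)<.035)]; return b.mean(0),len(b)
print(bar(g,.431),bar(d,.431),bar(k,.591))
def front(P,x0):
    b=P[(abs(P[...,2]-.080)<.005)&(abs(P[...,0]-x0)<.02)&(abs(P[...,1]-.075)<.03)]; return b.mean(0),b[:,0].min(),b[:,0].max(),len(b)
print(front(g,.472),front(k,.632))
E
```

```text
(array([ 0.43301535, -0.0081878 ,  0.07808565]), 83) (array([ 0.43270137, -0.00888035,  0.07815244]), 80) (array([ 0.59226202, -0.01306032,  0.07767016]), 78)
(array([0.47273025, 0.07411589, 0.07972623]), np.float64(0.4674143017091221), np.float64(0.47919016183865165), 84) (array([0.63173107, 0.07425066, 0.07992706]), np.float64(0.625981234777461), np.float64(0.6382622969704966), 84)
```

The drawer moved 159–160 mm, so it should be home. I'll confirm with a second gentle push, then follow an arc to press the clamp handle.

```bash
python3 - <<'E'
from h import *
move_ptp([.545,-.010,.20],Q(A+YAW)); servo_line([.545,-.010,.058],rate=.2,contact_N=8)
h=servo_line([.60,-.0094,.058],rate=.02,contact_N=15); print(h,current_position(),current_force())
p=current_position(); servo_line([p[0]-.03,p[1],p[2]],rate=.1); servo_line([p[0]-.03,p[1],.30],rate=.25)
c=capture("top");P=cloud(c)
b=P[(abs(P[...,2]-.080)<.005)&(abs(P[...,0]-.632)<.02)&(abs(P[...,1]-.075)<.03)]; print(b.mean(0) if len(b) else None,len(b))
# clamp
x=.6035; py,pz=-.217,.125
move_ptp([x,-.198,.34],Q(YAW)); print(servo_line([x,-.198,.20],rate=.12,contact_N=6),current_position(),current_clock())
E
```

```text
True [ 0.57418575 -0.00943463  0.05716717] [0.27493027 0.19579341 0.42091593]
[0.6319259  0.09714681 0.08041114] 18
False [ 0.60410229 -0.19823681  0.20087088] 62.85
```

The stop repeats at x=0.5742, so the drawer is home. A quick look at the fingers before pushing the handle.

```bash
python3 - <<'E'
from h import *
c=capture("scene"); cv2.imwrite("pics/m.png",cv2.resize(c["image"][120:280,130:330],None,fx=3.5,fy=3.5,interpolation=cv2.INTER_CUBIC))
E
```

```text
(no output)
```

View pics/m.png

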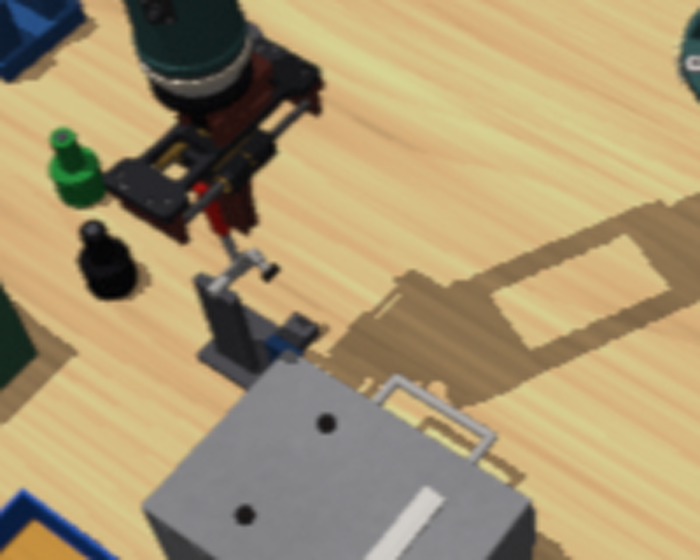

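The fingers at (235,205) are beside the red grip on its +y side and clear of the pad arm. Now the arc.

```bash
python3 - <<'E'
from h import *
x=.6035; py,pz,r=-.217,.125,.075
for th in [0.1,.25,.4,.55,.7,.85,1.0,1.12,1.22,1.30]:
    e=1.40-th
    y=py-r*np.cos(e)+.009*np.sin(e)+.010*np.sin(e)   # corner contact -> centred over the bar as it comes level
    z=pz+r*np.sin(e)+.009*np.cos(e)
    h=servo_line([x,float(y),float(z)],rate=.06,contact_N=25)
    print(th,h,np.round(current_position(),4),np.round(current_force(),1))
    if h: break
print(current_clock())
c=capture("scene"); cv2.imwrite("pics/n.png",cv2.resize(c["image"][120:280,130:330],None,fx=3.5,fy=3.5,interpolation=cv2.INTER_CUBIC))
E
```

```text
0.1 False [ 0.6036 -0.2192  0.1997] [0.5 1.3 0.5]
0.25 False [ 0.6036 -0.2308  0.1971] [0.1 1.5 1.9]
0.4 False [ 0.6036 -0.242   0.1928] [2.4 1.8 0.6]
0.55 False [ 0.6034 -0.2526  0.1869] [1.6 2.2 0.3]
0.7 False [ 0.6032 -0.2624  0.1798] [0.6 2.4 0.5]
0.85 False [ 0.603  -0.2716  0.1715] [0.3 0.7 0.6]
1.0 False [ 0.6032 -0.2793  0.1619] [-0.  -0.2  0.1]
1.12 False [ 0.6031 -0.2839  0.1538] [-0.6 -0.4 -0.3]
1.22 False [ 0.6032 -0.2874  0.1468] [-0.1 -0.2 -0.1]
1.3 False [ 0.6032 -0.2897  0.1409] [ 0.2 -0.5  0. ]
66.35
```

View pics/n.png

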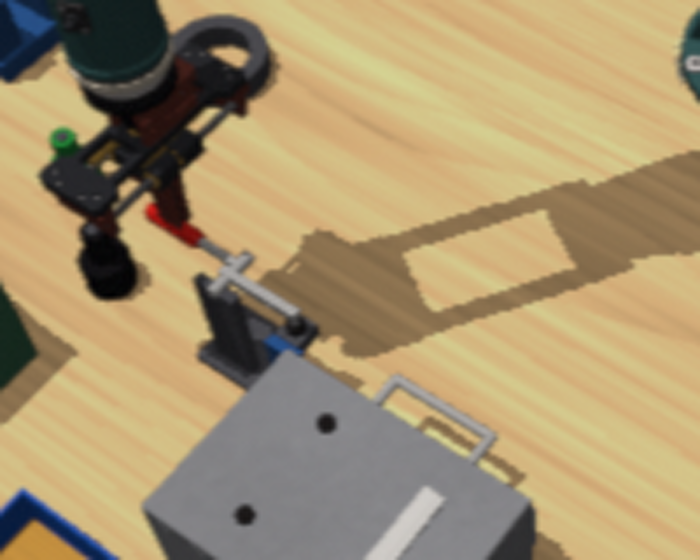

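The handle is almost level and the pad is on the lug at (297,325). I'll press lightly to confirm it's at the stop, then retreat and check.

```bash
python3 - <<'E'
from h import *
p=current_position()
print(servo_line([p[0],p[1],.122],rate=.02,contact_N=8),current_position())
servo_line([p[0],p[1],.34],rate=.2)
move_ptp([.40,-.40,.34],Q(YAW)); sleep(.5)
c=capture("top"); P=cloud(c); cv2.imwrite("pics/o.png",c["image"]); hsv=cv2.cvtColor(c["image"],cv2.COLOR_BGR2HSV)
red=((hsv[...,0]<8)|(hsv[...,0]>172))&(hsv[...,1]>130)&(P[...,0]>.56)&(P[...,0]<.65)&(P[...,2]>.1)&(abs(P[...,1]+.26)<.08)
r=P[red]; print("red",r.mean(0),r.min(0),r.max(0))
b=P[(abs(P[...,2]-.080)<.005)&(abs(P[...,0]-.632)<.02)&(abs(P[...,1]-.075)<.03)]; print("front",b.mean(0),len(b))
s=P[(P[...,2]>.108)&(P[...,1]<-.13)&(P[...,1]>-.2)&(P[...,0]>.59)&(P[...,0]<.632)]; print("padarm",s.mean(0),s.min(0),s.max(0))
c=capture("scene"); cv2.imwrite("pics/o2.png",c["image"]); print(current_clock())
E
```

```text
True [ 0.60380098 -0.28988179  0.13771691]
red [ 0.6048262  -0.29328956  0.13568022] [ 0.59682045 -0.32373077  0.12760768] [ 0.61449791 -0.26416024  0.14492281]
front [0.63178192 0.07439414 0.07986307] 86
padarm [ 0.61596798 -0.16884488  0.12695076] [ 0.60623884 -0.19999909  0.10802564] [ 0.63191511 -0.13897742  0.13595061]
69.5333
```

View pics/o.png

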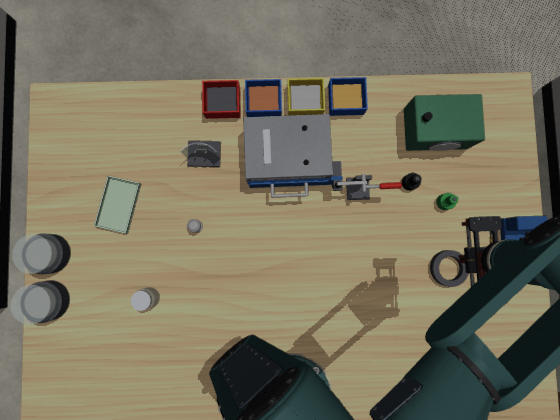

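View pics/o2.png

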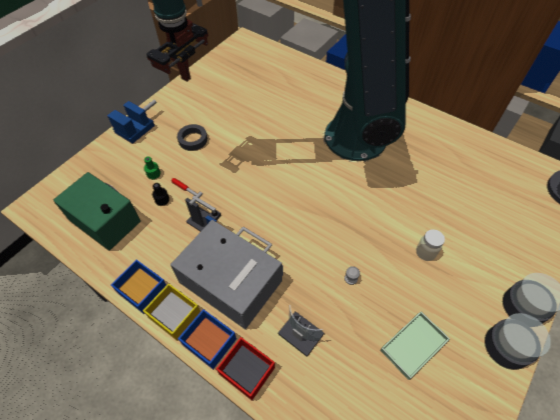

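The handle is level at its stop and stayed there after release. The drawer front hasn't moved, no brass barrels are left on the bench, and everything else is where it was. Handing in.

```bash
python3 -c "
from h import *
print(close_job(),current_clock())"
```

```text
the job is handed in; nothing more can be done
the job is handed in; nothing more can be done
```

The job is done and handed in at about 70 s of the 210 s allowed. I pulled the drawer out to its stop and stood all four brass barrels that were on the bench upright in cells 3, 4, 0 and 1. I then pushed the drawer shut and pressed the red clamp handle down over centre.

What the last checks showed:
- **Barrels:** each was within about 1 mm of its cell's centre, with its top 97 mm above the bench. I measured this before shutting the drawer. None were left on the bench.
- **Drawer:** a second gentle push stopped at the same place as the first, so it is home against its stop. The camera measured 159–160 mm of travel against the nominal 160 mm, which is within calibration.
- **Clamp:** the handle is level at its stop and stayed there after I let go. The pad is on the lug, and the drawer front did not move.
- **Other things:** the black and green look-alikes and the other items look to be where they started.

No check failed, and I saw no barrel get knocked aside.

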